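Open the cash drawer by its hidden catch

TASK

The stockroom cash drawer has no lock, only a hidden catch: somewhere along the dark ledge of its wooden top a stretch of the ledge gives way under light pressure. Slide along the ledge to feel for the place where you drop in, press the catch at its bottom so that the drawer springs out a little, then pull the drawer fully open by its bar handle and let go. Be gentle with the wooden top and its ledge (never more than 35 N on it), and leave the things standing around and on it where they are.

Things in the scene. Friction and masses are not known exactly. Their poses are not given: they have to be found in the camera images.
- ledge_mid (a point): Middle of the ledge's top face, 86 mm above the table. x: level into the unit (the drawer opens to -x), y: along the ledge, z: up. Flat dark strip, y -75 to +75 mm, x -23 to +23 mm, open at the front (-x), a 20 mm high wooden wall behind it (from x = +24) and end blocks as high from y = -75 and +75. All of it is rigid but the hidden stretch told under crown.
- crown: Wooden top section with the ledge, fixed, same axes; origin under its middle, 62 mm up. Hidden in the ledge, its middle anywhere from y = -45 to +45 mm, is a flush 40 mm stretch, the ledge's full depth and look: a sprung shutter. With the finger wholly on it, 2 to 3 N sink it 8 mm, onto the catch, between rigid walls all round. More than 35 N by the robot on this part, ledge and catch included, fails.
- unit: The cash drawer unit under the wooden top, fixed to the table, its place and heading different each time: grey carcass 330 mm wide (y), 220 mm deep (x), 62 mm high (106 mm with the wooden top), white drawer front on its -x side. Origin: middle of its underside, on the table; same axes as the ledge.
- catch (a joint): The hidden catch under the shutter: 0 = up, 0.006 m = fully down. It moves only once the shutter has sunk 8 mm; pressing takes about 8 N in all at first and 12 N fully down. From about 4 to 5 mm it frees the drawer. It springs back by itself.
- drawer (a joint): How far the drawer is out: 0 = shut, 0.10 m = fully open, at its stop. Held shut by the catch; once freed, a spring pushes it out to 0.03 to 0.045 m within about a second. From there it slides with about 1.5 N and some damping, and stays where it is left.
- handle (a point): Middle of the drawer's steel bar handle: level round bar, 10 mm thick, 100 mm long along the ledge's y, 36 mm above the table, 42 mm in front of the drawer's white front (37 mm free between), a post at each end. Same axes as the ledge; pull towards -x. Moves with the drawer; shut, it lies 78 mm in front (-x) of the ledge point.
- can_yellow_mid (a point): Yellow drinks can, 66 mm wide, 115 mm tall, standing; point at its centre. Leave it alone.
- can_orange_mid (a point): Orange drinks can, 66 mm wide, 115 mm tall, standing; point at its centre. Leave it alone.
- can_green_mid (a point): Green drinks can, 66 mm wide, 115 mm tall, standing; point at its centre. Leave it alone.
- mug_mid (a point): White mug, 80 mm wide, 90 mm tall; point at its centre. Leave it alone.
- jar_mid (a point): Amber jar, 64 mm wide, 90 mm tall; point at its centre. Leave it alone.
- tape_mid (a point): Roll of tape, 90 mm wide, 24 mm high, lying on the wooden top; point at its centre. Leave it alone.
- notes_mid (a point): Yellow pad of notes, 75 x 75 x 20 mm, lying on the wooden top; point at its centre. Leave it alone.

How it is judged (in metres and radians):
On the way, in this order (a step that is already met when the one before it is completed fails the run):
1. the hidden catch is pressed (at least 3.5 mm down) (value of joint catch above 0.0035 m).
2. the drawer is pulled fully open (at least 88 of 100 mm) (value of joint drawer above 0.088 m), for 0.2 s.
At the end, for the whole second after the job is handed in: the drawer stands fully open (at least 88 of its 100 mm) and at rest, the catch is no longer pressed (value of joint drawer above 0.088 m and velocity of joint drawer below 0.01 m/s and value of joint catch below 0.003 m); the robot touches nothing.
It fails at once if the robot pushes on the wooden top section, its ledge or catch with more than 35 N (contact force between any of the fingers, the arm and crown above 35 N).
It fails at once if a can, the mug, the jar, the tape or the notes is moved more than 25 mm (distance of any of can_yellow_mid, can_orange_mid, can_green_mid, mug_mid, jar_mid, tape_mid, notes_mid from where it was at the start of the episode above 0.025 m).
It also fails if it takes over 72 s, if anything falls off the work surface, if the arm or the gripper's body presses on something with over 40 N, if the wrist force passes 120 N, or if a joint passes its speed limit or range.

ROBOT

A 6-joint arm with a two-finger parallel gripper is mounted at the origin on the work surface. World frame = base frame: x ahead of the robot, y to its left, z up, the work surface at z = 0. Lengths are in mm, angles in rad, forces in N, time in s.
With the tool pointing down it reaches from about 425 to 950 mm from the base axis. Payload 3.5 kg.
Tool frame: the origin (TCP) lies midway between the tips of the shut fingers; the grasp point (between the pads) lies 19 mm behind it (bot.tcp_to_grasp is the distance from the TCP to the grasp point, in mm); y points along the fingers, z is the direction in which the jaws open and shut, and the axes are right-handed (so a half turn about y gives the same grasp; the last joint's range is limited). The gripper opens to 85 mm and grips with 20 to 120 N. Pads are 22 mm wide; open, the fingers measure 114 mm over their backs; the gripper's body (76 mm by 85 mm) begins 54 mm behind the grasp point. The pads swing forward as they close: fully open they stand 13 mm farther back than shut.
Start: joints at [0.999, 0.286, 1.577, -0, 1.279, -0.15], TCP at [276.31, 615.84, 231.325] pointing down, gripper open.
Joint ranges: [-2.77, 2.77], [-0.9, 2.22], [0.21, 2.48], [-1.53, 4.67], [0.24, 2.81], [-2.84, 2.84]. Speed limits (rad/s): [2.79, 2.79, 3.14, 3.14, 3.14, 3.14].

INTERFACE

Orientations are given as a unit quaternion [x, y, z, w].
In Python, from rig import bot gives the robot as it stands. Calls block until the motion is done:
- bot.move_to(position, orientation): joint-space move of the TCP to a pose.
- bot.move_l(position, speed=150, rotation=None, until_force=None): straight line of the TCP; rotation=None keeps the orientation; speed is the mean speed in mm/s. With until_force (N) it stops when the force on the tool has changed by that much, and returns True; else False.
- bot.move_j(angles): joint-space move.
- bot.open_gripper() and bot.gripper_close(force=None): open the fingers fully, or close them until they stop; force is the grip in N (None keeps the last).
- bot.hold(seconds).
- bot.solve_ik(position, orientation): joint angles nearest the present ones, or None.
- bot.state(): the state.
- bot.camera(name): name is "side" or "top"; returns the picture (400x640x3 uint8, blue, green, red); there is no depth.
- bot.camera_params(name): a dict with "fx", "fy", "cx", "cy" (pixels), "rvec" (rotation vector, rad) and "tvec" (3), from world to camera coordinates, as OpenCV has them. Camera axes: x right, y down, z forward; pixel columns grow to the right and rows downward; lengths in mm; the calibration is good to about 2 mm. A picture is of the moment at which its call begins. camera_params takes no time and is no camera call.
A pose or a line that the arm cannot do raises bot.IKError and nothing moves.
- bot.sign_off(): hands the job in, once; it reports no verdict.
Trained networks look in the newest picture that a camera, given by its name, has taken for a name from the list of things; names that differ only in an ending like _2 or _b are one class to them, and where a whole thing is asked for, a point or a joint stands for the part that bears it (a point fixed in the world has none). Each returns a list of dicts, best first, with "conf" (0 to 1); they miss things now and then, are a little off and sometimes report something else, mostly with a low value. They report only what shows in the picture. A call takes as long as a camera call.
- bot.recognise(target, camera): "location" ([row, column] in pixels, amid what is visible of it).
The state is a dict: "time": time; "joints": joint angles; "dq": joint speeds; "joint_torque": joint torques, N m; "tcp_pos": TCP position; "tcp_rot": TCP orientation; "force": force on the tool from outside, world axes, zero at the start; "moment": the same for the moment, N m; "width": opening from 0.0 (shut) to 1.0 (fully open).
Only numpy, scipy, OpenCV 4.12 (cv2) and the standard library are available. Lean on these libraries where they do the work, as an engineer would, in place of code of your own. Each camera call takes 0.05 s, during which the arm holds its last target.

## Working session

There is one attempt and no reset: what is moved stays moved. The work goes in short steps, each a Python script; the robot and the scene stay as the last script left them, time stands still between calls to the robot, and variables do not carry over. Pictures are saved under pics/ and viewed, and the job is handed in when it is done.

```bash
mkdir -p pics; ls; python3 - <<'E'
from rig import bot
import cv2
for n in("side","top"):
    im=bot.camera(n); cv2.imwrite(f"pics/{n}0.png",im); print(n,bot.camera_params(n))
    for t in("ledge_mid","handle","crown","unit"):
        print(t,bot.recognise(t,n)[:2])
s=bot.state();print(s)
E
```

```text
pics
side {'fx': 427.00216678525004, 'fy': 427.00216678525004, 'cx': 323.1296568596951, 'cy': 194.03107856673319, 'rvec': array([ 2.42265969, -0.35988915,  0.13546564]), 'tvec': array([-513.98553696,  189.29213754, 1406.75391923])}
ledge_mid [{'location': [185.5, 329.1], 'conf': 0.78}]
handle [{'location': [215.5, 337.0], 'conf': 0.68}, {'location': [163.4, 311.1], 'conf': 0.37}]
crown [{'location': [215.1, 335.6], 'conf': 0.57}]
unit [{'location': [212.9, 335.0], 'conf': 0.64}]
top {'fx': 465.0348847805833, 'fy': 465.0348847805833, 'cx': 317.1893793916128, 'cy': 195.59594759061684, 'rvec': array([ 2.18760842, -2.02972423,  0.20148864]), 'tvec': array([ -23.57539221,  544.0649331 , 1171.82396002])}
ledge_mid [{'location': [221.4, 490.8], 'conf': 0.43}]
handle [{'location': [189.3, 335.7], 'conf': 0.57}]
crown [{'location': [174.0, 297.4], 'conf': 0.71}]
unit [{'location': [195.1, 338.1], 'conf': 0.73}]
{'time': 0.5, 'joints': array([ 9.98982203e-01,  2.86302444e-01,  1.57674927e+00, -1.68760879e-05,
        1.27859336e+00, -1.50008933e-01]), 'dq': array([-0.00209026, -0.00080028, -0.00205444,  0.00190075, -0.00024121,
       -0.00259488]), 'joint_torque': array([-7.03999976e-04, -4.05463207e+01, -2.92554796e+01, -1.57829340e-04,
        1.13219485e-03, -1.87160133e-06]), 'tcp_pos': array([276.31400851, 615.81613942, 231.29651541]), 'tcp_rot': array([ 0.69145868, -0.14802708,  0.14802468, -0.69141997]), 'force': array([-0.43902491,  0.25685738, -0.57783359]), 'moment': array([ 0.0267905 , -0.02532858,  0.00717727]), 'width': 0.9997714319052097}
```

View pics/side0.png

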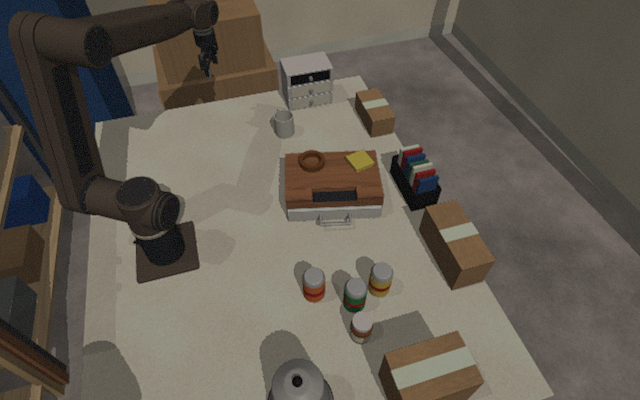

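View pics/top0.png

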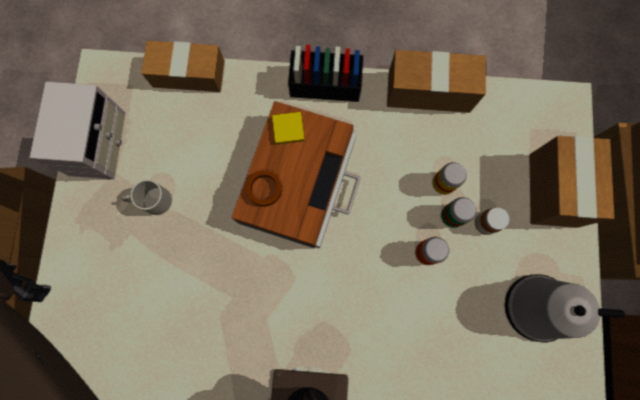

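The side view shows the wooden top with the dark ledge at about (row 196, col 334) and the handle at (220, 334). In the top view the ledge is at (181, 325) and the handle at (194, 347), with the cans clear in front. I'll zoom in for the corners.

```bash
python3 - <<'E'
import cv2,numpy as np
a=cv2.imread('pics/side0.png')[140:240,270:400];b=cv2.imread('pics/top0.png')[90:260,220:380]
cv2.imwrite('pics/sz.png',cv2.resize(a,None,fx=6,fy=6,interpolation=cv2.INTER_CUBIC))
cv2.imwrite('pics/tz.png',cv2.resize(b,None,fx=3.5,fy=3.5,interpolation=cv2.INTER_CUBIC))
E
```

```text
(no output)
```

View pics/sz.png

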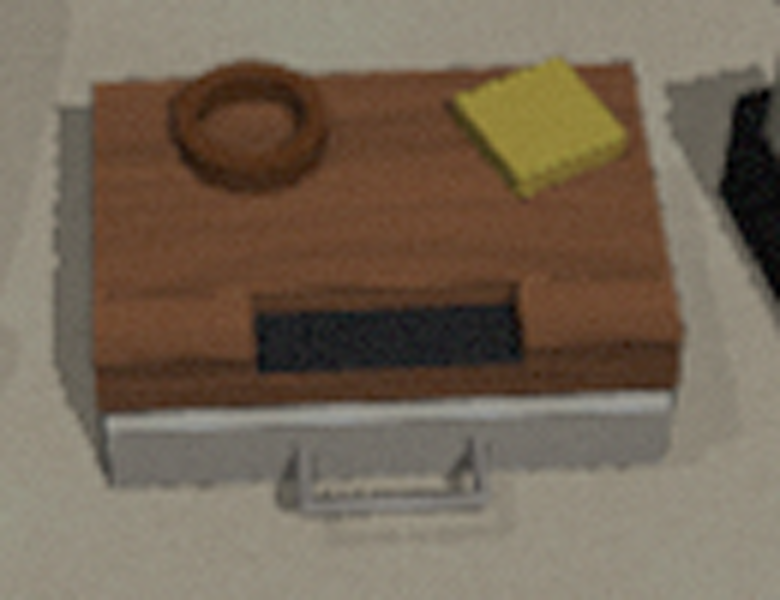

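View pics/tz.png

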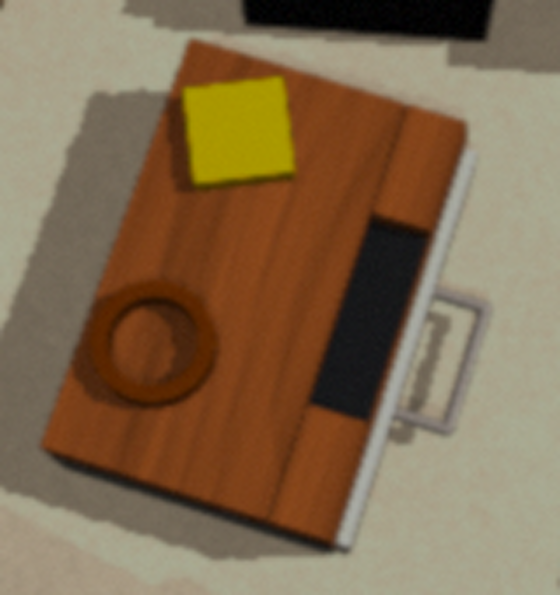

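```bash
cat > fit.py <<'E'
import numpy as np,cv2
from rig import bot
from scipy.optimize import least_squares
P={n:bot.camera_params(n) for n in("side","top")}
def proj(n,X):
    p=P[n];K=np.array([[p['fx'],0,p['cx']],[0,p['fy'],p['cy']],[0,0,1]])
    return cv2.projectPoints(np.array(X,float).reshape(-1,1,3),p['rvec'],p['tvec'],K,None)[0][:,0]
L=np.array([[-23,-75,86],[23,-75,86],[23,75,86],[-23,75,86],[-78,-48,36],[-78,48,36]],float)
def cv(u,s,o): return (np.array(u,float)+.5)/s-.5+np.array(o)
T=cv([[430,232],[376,217],[313,402],[366,416],[485,305],[447,428]],3.5,[220,90])
S=cv([[523,361],[520,303],[257,315],[258,372],[485,500],[306,508]],6,[270,140])
def W(q,X):
    c,s=np.cos(q[2]),np.sin(q[2]);X=np.asarray(X,float)
    return np.c_[q[0]+c*X[:,0]-s*X[:,1],q[1]+s*X[:,0]+c*X[:,1],X[:,2]]
def res(q,sep=False):
    return np.r_[(proj("top",W(q,L))-T).ravel(),(proj("side",W(q,L))-S).ravel()]
if __name__=="__main__":
    for w in("both","top","side"):
        f=(lambda q:res(q)) if w=="both" else (lambda q:res(q)[:12]) if w=="top" else (lambda q:res(q)[12:])
        r=least_squares(f,[600,0,1.6]);print(w,r.x,np.abs(r.fun).max().round(2));
        if w=="both":print(r.fun.reshape(-1,2).round(1))
E
python3 fit.py
```

```text
both [579.12457017  -1.78995562   1.31891949] 1.97
[[ 0.4  1. ]
 [-0.8 -0.2]
 [-1.4  0.3]
 [ 0.4  2. ]
 [ 0.   0.7]
 [-0.1 -1.2]
 [ 1.   0.9]
 [ 0.3  0.2]
 [ 0.4 -0.5]
 [ 0.7  0.5]
 [-0.  -0. ]
 [ 1.4 -0.4]]
top [580.39368019  -2.37255242   1.3168208 ] 1.63
side [577.12582554  -0.68434026   1.32356595] 0.82
```

```bash
cat > h.py <<'E'
import numpy as np
from rig import bot
from scipy.spatial.transform import Rotation as R
Q=[579.1,-1.8,1.3185]
c,s=np.cos(Q[2]),np.sin(Q[2])
ex=np.array([c,s,0]);ey=np.array([-s,c,0])
def w(x,y,z): return np.array([Q[0],Q[1],0])+x*ex+y*ey+np.array([0,0,z])
def loc(p): d=np.array(p)-[Q[0],Q[1],0]; return np.array([d@ex,d@ey,d[2]])
def quat(zdir,ydir=(0,0,-1)):
    y=np.array(ydir,float);z=np.array(zdir,float);return R.from_matrix(np.c_[np.cross(y,z),y,z]).as_quat()
def st(m=''):
    q=bot.state();print(m,'t%.2f'%q['time'],'loc',loc(q['tcp_pos']).round(1),'F',q['force'].round(1),'w%.2f'%q['width']);return q
E
python3 - <<'E'
from h import *
for sg in(1,-1):
    j=bot.solve_ik(w(-2,-60,200),quat(sg*ex)); print(sg,j)
js=[(sg,bot.solve_ik(w(-2,-60,200),quat(sg*ex))) for sg in(1,-1)]
j0=bot.state()['joints']
js=[(np.abs(j-j0).max(),sg) for sg,j in js if j is not None];sg=min(js)[1];print(sg)
bot.gripper_close(20);st('closed')
bot.move_to(w(-2,-60,200),quat(sg*ex));st()
bot.move_l(w(-2,-60,100),120);st()
r=bot.move_l(w(-2,-60,80),15,until_force=4);st(r)
import cv2
for n in('top','side'):cv2.imwrite(f'pics/{n}1.png',bot.camera(n)[100:250,220:400].repeat(4,0).repeat(4,1))
E
```

```text
1 [-1.88458955e-01  2.29944888e-01  1.70347007e+00 -4.44089210e-16
  1.20817769e+00 -1.50695895e+00]
-1 [-1.88458955e-01  2.29944888e-01  1.70347007e+00 -4.44089210e-16
  1.20817769e+00  1.63463370e+00]
1
closed t1.27 loc [522.5 447.4 231.3] F [-0.2 -0.9 -0.4] w0.00
 t3.85 loc [ -1.1 -59.8 200.1] F [-0.2 -0.2  0.1] w0.00
 t4.83 loc [ -1.9 -60.8 101.1] F [1.  0.8 0.1] w0.00
True t5.73 loc [ -2.  -59.9  86.1] F [ 0.1 -0.5  2.8] w0.00
```

View pics/side1.png

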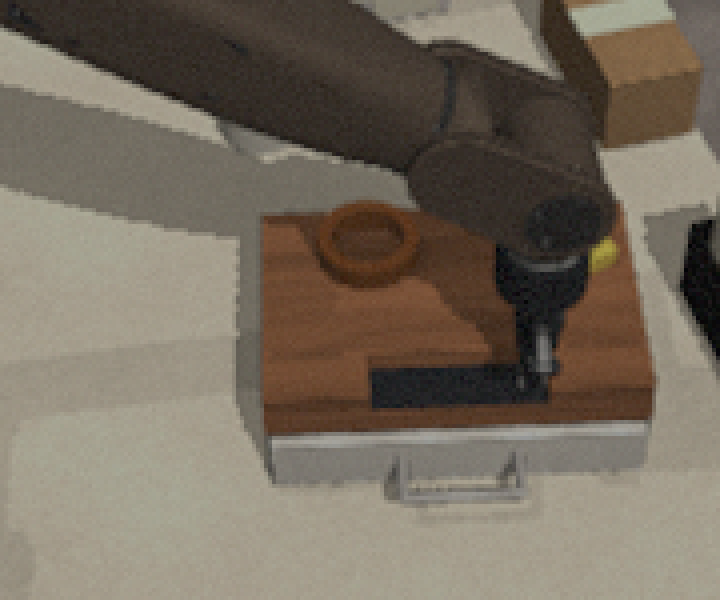

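```bash
python3 - <<'E'
from h import *
for y in range(-52,61,8):
    bot.move_l(w(-2,y,86.8),60)
    r=bot.move_l(w(-2,y,80.5),20,until_force=4.5); q=st((y,r))
    if loc(q['tcp_pos'])[2]<83: print('FOUND');break
    if q['force'][2]>15: print('hard');break
E
```

```text
(-52, True) t6.32 loc [ -2.  -51.2  86.1] F [0.7 0.8 3.9] w-0.00
(-44, True) t6.78 loc [ -2.  -43.5  86.1] F [-1.  -0.1  3.9] w0.00
(-36, True) t7.26 loc [ -2.  -35.5  86.1] F [-0.5  0.4  3.3] w0.00
(-28, True) t7.73 loc [ -2.  -27.5  86.1] F [-0.5  0.6  4.1] w-0.00
(-20, True) t8.21 loc [ -2.  -19.5  86.1] F [-0.7 -0.1  4.1] w-0.00
(-12, True) t8.68 loc [ -2.  -11.5  86.2] F [-0.7 -0.1  3.8] w0.00
(-4, True) t9.16 loc [-2.  -3.5 86.2] F [-0.1 -0.1  4.5] w-0.00
(4, True) t9.63 loc [-2.   4.5 86.2] F [-1.1 -0.4  5. ] w0.00
(12, True) t10.11 loc [-1.9 12.5 86.2] F [-0.4 -1.2  4.5] w0.00
(20, True) t10.58 loc [-2.  20.5 86.2] F [-1.  -0.2  4.2] w0.00
(28, True) t11.06 loc [-2.  28.5 86.3] F [-1.4  0.2  4.2] w-0.00
(36, False) t11.79 loc [-2.  36.  80.4] F [-2.2  1.1  2.1] w0.00
FOUND
```

The side picture shows the finger on the right (-y) end of the ledge. It sank at y=36 but not at 28.5. I'll re-centre to y=41 and press the catch.

```bash
python3 - <<'E'
from h import *
import cv2
bot.move_l(w(-2,36,87),40); bot.move_l(w(-2,41,87),40)
r=bot.move_l(w(-2,41,79),25,until_force=6);st(r)
for z in(77,75.5,74.3,73.3,72.6):
    r=bot.move_l(w(-2,41,z),12,until_force=10);q=st((z,r))
    if q['force'][2]>16:break
bot.hold(.6);st()
bot.move_l(w(-2,41,130),80);bot.move_l(w(-2,41,160),120);st()
bot.hold(.4)
for n in('top','side'):
    im=bot.camera(n);cv2.imwrite(f'pics/{n}2.png',im[100:250,220:400].repeat(4,0).repeat(4,1));print(bot.recognise('handle',n)[:2])
E
```

```text
False t12.85 loc [-2.  40.9 79.1] F [-0.1  0.3  1.4] w-0.00
(77, False) t13.17 loc [-2.  40.8 77.9] F [-2.5  0.5  7.2] w0.00
(75.5, False) t13.44 loc [-2.  40.7 76.9] F [-2.9  0.3  9.3] w-0.00
(74.3, False) t13.69 loc [-2.  40.7 75.9] F [-4.3  1.   9.9] w0.00
(73.3, False) t13.94 loc [-2.  40.7 75. ] F [-4.5  0.1 10.6] w0.00
(72.6, False) t14.19 loc [-2.  40.7 74.2] F [-4.1  1.1 10.1] w0.00
 t14.79 loc [-2.  40.7 74.2] F [-4.  -0.1  9.2] w-0.00
 t16.06 loc [ -2.   40.8 160.1] F [-0.7  0.7 -0.3] w-0.00
[{'location': [196.3, 349.8], 'conf': 0.57}]
[{'location': [218.4, 337.6], 'conf': 0.67}]
```

View pics/side2.png

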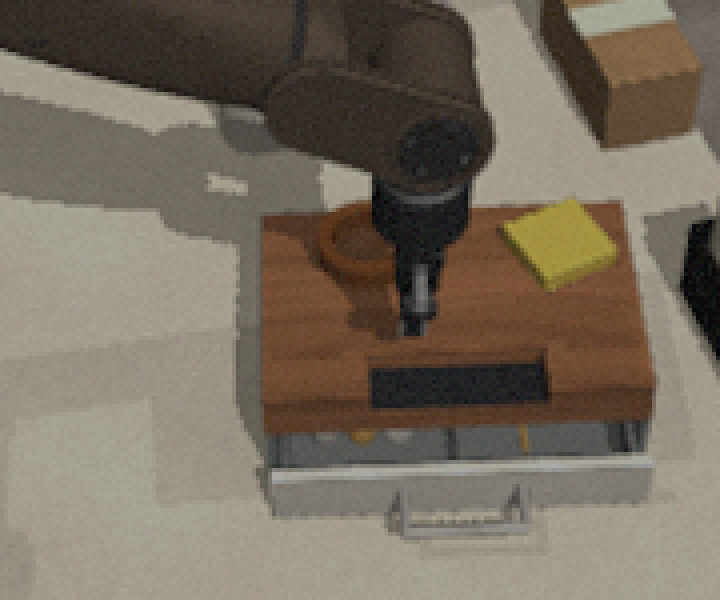

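View pics/top2.png

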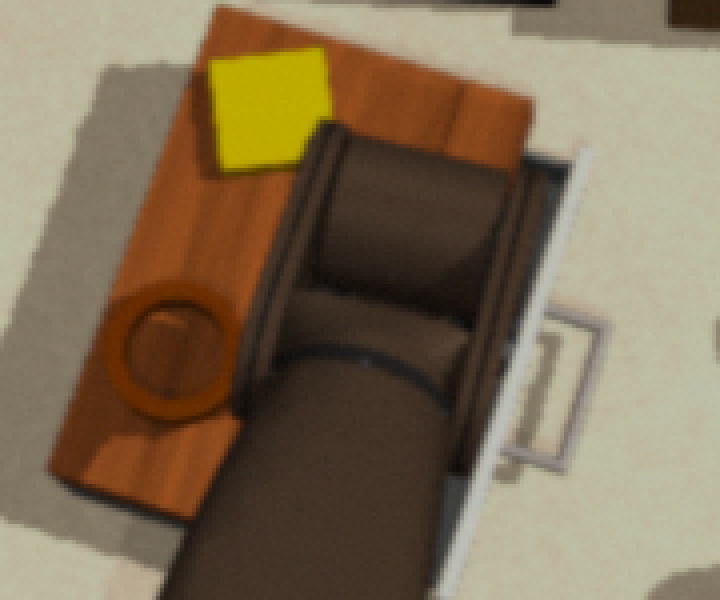

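The drawer has sprung out. The bar ends are at side-crop pixels (405, 530) and (523, 528), and at top-crop pixels (603, 322) and (562, 467). Next I'll measure the opening and the clearance to the cans.

```bash
python3 - <<'E'
from h import *
from fit import *
import fit
T2=(np.array([[603,322],[562,467]])+.5)/4-.5+[220,100]
S2=(np.array([[520,528],[407,531]])+.5)/4-.5+[220,100]
def f(d,q=Q):
    X=W(q,[[-78-d[0],-48,36],[-78-d[0],48,36]]);return np.r_[(proj('top',X)-T2).ravel(),(proj('side',X)-S2).ravel()]
r=least_squares(f,[35]);print(r.x,r.fun.round(1))
for sl in(slice(0,4),slice(4,8)): print(least_squares(lambda d:f(d)[sl],[35]).x)
def ray(n,u,z):
    p=P[n];Rm=cv2.Rodrigues(p['rvec'])[0];o=-Rm.T@p['tvec'];d=Rm.T@np.array([(u[0]-p['cx'])/p['fx'],(u[1]-p['cy'])/p['fy'],1]);return o+d*(z-o[2])/d[2]
for k,u in dict(or_=(434,244),gr=(461,206),ye=(453,173),jar=(495,216)).items(): print(k,loc(ray('top',u,112)).round())
E
```

```text
[35.03346641] [ 0.3  1.5 -0.3 -1.5  1.7 -0.2  1.   0.1]
[35.15371863]
[34.76041619]
or_ [-305.   72.  112.]
gr [-343.  -41.  112.]
ye [-302. -117.  112.]
jar [-430.  -44.  112.]
```

```bash
python3 - <<'E'
from h import *
import cv2
j0=bot.state()['joints'];best=None
for sg in(1,-1):
    j=bot.solve_ik(w(-90,0,160),quat(sg*ey))
    if j is not None:
        m=np.abs(j-j0).max();print(sg,m)
        if best is None or m<best[0]:best=(m,sg)
sg=best[1]
bot.move_to(w(-90,0,160),quat(sg*ey));st()
r=bot.move_l(w(-90,0,60),100,until_force=8);st(r)
if not r:
    r=bot.move_l(w(-90,0,20),40,until_force=5);st(r)
    for n in('top','side'):cv2.imwrite(f'pics/{n}3.png',bot.camera(n)[100:250,220:400].repeat(4,0).repeat(4,1))
E
```

```text
-1 1.4106916896095965
 t17.93 loc [-8.98e+01  1.00e-01  1.60e+02] F [ 0.7 -0.1  0.1] w-0.00
False t19.08 loc [-90.   -0.7  60.9] F [-0.   0.3  0.1] w0.00
False t20.23 loc [-90.   -0.3  20.3] F [ 0.1 -0.4 -0.2] w-0.00
```

View pics/side3.png

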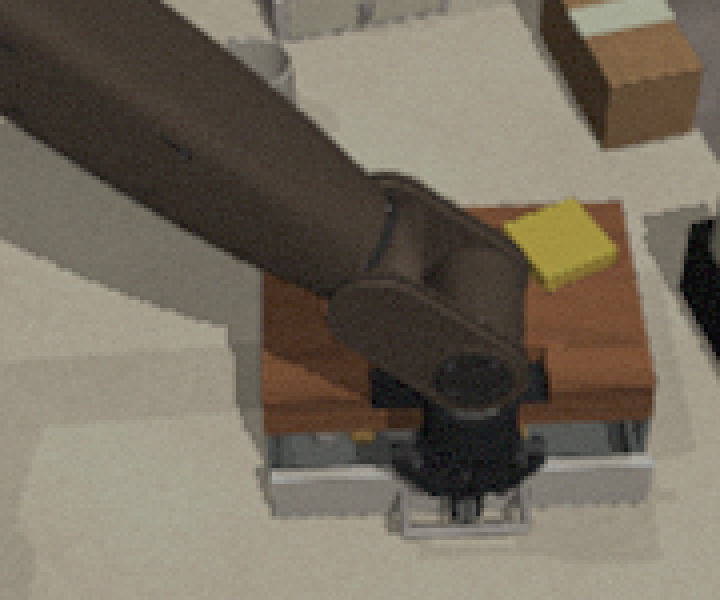

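The fingers sit inside the handle loop, between the bar and the white front (about col 465, row 505), and there is no contact. Now I'll pull.

```bash
python3 - <<'E'
from h import *
import cv2
r=bot.move_l(w(-172,0,20),45,until_force=14);q=st(r)
bot.hold(.4);q=st()
p=loc(q['tcp_pos'])
bot.move_l(w(p[0]+6,0,20),15);st('back')
bot.move_l(w(p[0]+6,0,70),50);st()
bot.move_l(w(p[0]+6,0,200),120);st()
# clear of the view: forward-left, staying high
try: bot.move_l(w(p[0]+6,170,260),150)
except Exception as e: print(e)
bot.hold(.3);st()
for n in('top','side'):cv2.imwrite(f'pics/{n}4.png',bot.camera(n)[100:250,220:400].repeat(4,0).repeat(4,1))
E
```

```text
True t21.80 loc [-1.622e+02 -1.000e-01  2.000e+01] F [1.5 2.6 1.5] w0.00
 t22.20 loc [-161.9    0.4   19.2] F [-0.2 -0.2 -0.4] w-0.00
back t22.74 loc [-155.8   -0.    20. ] F [-0.2 -0.2  0.1] w-0.00
 t23.89 loc [-155.8    0.4   69.6] F [-0.3 -0.8 -0. ] w-0.00
 t25.12 loc [-155.8    0.6  198.8] F [-1.6 -0.1 -0.1] w0.00
 t26.77 loc [-155.9  169.9  259.7] F [-0.1 -0.  -1.2] w-0.00
```

View pics/side4.png

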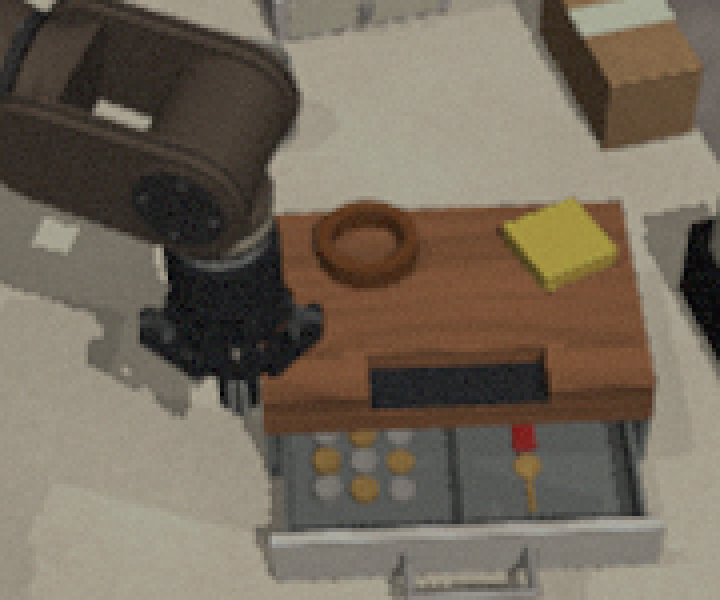

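View pics/top4.png

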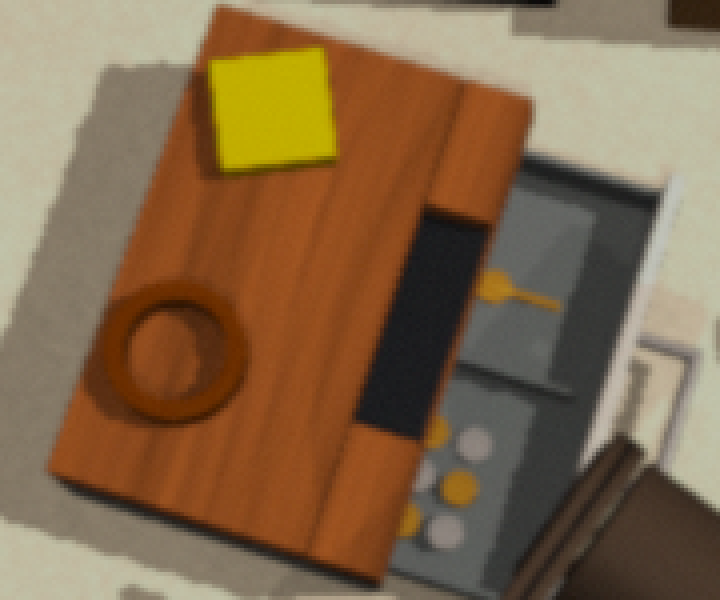

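```bash
python3 - <<'E'
from h import *
from fit import *
S2=(np.array([[532,590],[408,593]])+.5)/4-.5+[220,100]
T2=(np.array([[690,352]])+.5)/4-.5+[220,100]
f=lambda d:(proj('side',W(Q,[[-78-d[0],-48,36],[-78-d[0],48,36]]))-S2).ravel()
g=lambda d:(proj('top',W(Q,[[-78-d[0],-48,36]]))-T2).ravel()
for k in(f,g):
    r=least_squares(k,[90]);print(r.x,r.fun.round(1))
E
```

```text
[95.70676266] [ 0.3 -0.2  1.6  0.1]
[94.69765906] [-0.3  0.9]
```

```bash
python3 - <<'E'
from h import *
st();bot.sign_off()
E
```

```text
t26.88 loc [-155.9  169.9  259.8] F [-0.5 -0.   0. ] w0.00
the job is handed in; nothing more can be done
```

The drawer is open and the job is handed in at about 27 s of the 72 s allowed; `sign_off` gives no verdict.

- **Finding the catch:** I felt along the ledge with the shut fingers in 8 mm steps, lifting slightly and pressing at each step rather than sliding continuously. The ledge was rigid up to y ≈ 28 mm and sank at y ≈ 36 mm.
- **Pressing it:** I moved to y ≈ 41 mm and pressed to about 12 mm below the ledge. That is roughly 4 mm of catch travel, and the readings between moves showed about 11 N at most. The drawer sprang out about 35 mm.
- **Opening the drawer:** I hooked the bar with the shut fingers and pulled until the force jumped at the stop. I then backed off 6 mm, lifted clear and moved away.

**Last checks:**
- **How far open:** the images put the drawer at about 95 mm, while the finger position at the stop suggests about 100 mm. The two differ by about 5 mm, but both are above the required 88 mm.
- **Contact:** the wrist force is about zero, and the arm is well above everything.
- **Things left alone:** the tape and notes look unmoved in the last pictures. I did not re-check the cans, mug and jar; the arm passed no closer to the cans than about 70 mm by calculation.

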